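# Unlatch a keeper hook, take the board carrier off and dock it

## Robot

A 6-joint arm with a two-finger parallel gripper is mounted at the origin on a cart in front of the work surface, level with it; the furniture and walls round the work are solid. World frame = base frame: x ahead of the robot, y to its left, z up, the work surface at z = 0. Lengths are in m, angles in rad, forces in N, time in s.
With the tool pointing down it reaches from about 0.3 to 0.875 m from the base axis. Payload 6.4 kg.
Tool frame: the origin (TCP) lies between the finger pads; the fingertips stand 25 mm ahead of it and the grasp point (between the pads) lies 6 mm ahead of it; z points along the fingers, y is the line along which they close (so a half turn about z gives the same grasp; the last joint's range is limited). The gripper opens to 85 mm and grips with 20 to 120 N. Pads are 22 mm wide; open, the fingers measure 114 mm over their backs; the gripper's body (76 mm by 85 mm) begins 54 mm behind the grasp point. The pads swing forward as they close: fully open they stand 13 mm farther back than shut.
Start: joints at [1.083, 0.181, 1.607, -0, 1.354, -0.206], TCP at [0.16, 0.552, 0.256] pointing down, gripper open.
Joint ranges: [-2.99, 2.99], [-0.89, 2.07], [0.3, 2.58], [-1.14, 4.28], [0, 2.63], [-3.12, 3.12]. Speed limits (rad/s): [2.57, 2.57, 3.01, 3.14, 3.14, 3.14].

## Interface

Orientations are given as a unit quaternion [w, x, y, z].
In Python, from bench import ctrl gives the robot as it stands.
- The arm moves only by the tool servo_tool, never from a script. Its argument "series" is text: rows parted by semicolons, each of 7 numbers parted by spaces: the gripper command: -1 is fully open, 1 is shut, values between are in proportion, then the shift along the tool's x, y, z in m, then the turn, a rotation vector about the tool's x, y, z in degrees. A call has 1 to 12 rows; each row is the pose to reach, as a shift and turn from the pose commanded when the call began, along the tool's axes at that moment; what a row does not reach only later rows make up. A row lasts 1/12 s, in which the tool goes at most 41.7 mm and 7.16 degrees, less where a joint would pass 70% of its speed; a pose out of reach is approached as far as the arm can. A call with a gripper value outside its range is refused whole. The fingers move at their own pace and stop on an object; the grip force is fixed at half the most. Time passes only in rows, so rows that repeat a pose let the fingers close. It gives the time, the measured TCP pose, the force, the opening and the grip force at its end, in the units of the state.
- ctrl.get_obs(): the state, without advancing time (a new reading comes with each control period).
- ctrl.camera(name): name is "scene" or "top" or "wrist"; returns a dict with "img" (400x640x3 uint8, red, green, blue), "z_map" (400x640 float32, m along the optical axis (not along the pixel's ray), 0 where there is no reading), "fovy" (degrees; the focal length in pixels is half the picture's height over the tangent of half this angle, whatever the lens; pixels are square), "cx", "cy" (the principal point, pixels), "k1" (the pictures are not rectified: a ray, as slopes to the right and down, at radius r is drawn at 1 + k1 r^2 times it, then the intrinsics apply), "extrinsics" (4x4, takes a point from camera to world coordinates); the wrist camera has in their place "T_tool_cam" (4x4, takes a point from camera to tool coordinates, whose origin is the TCP and whose axes are the flange's). Camera axes: x right, y down, z forward; pixel columns grow to the right and rows downward; lengths in m; the calibration is good to about 2 mm. A picture is of the moment at which its call begins: read the wrist's pose just before it.
- ctrl.hand_in(): hands the job in; it is judged then, once.
The state is a dict: "time_s": time; "q": joint angles; "dq": joint speeds; "joint_efforts": joint torques, N m; "eef_pos": TCP position; "eef_rot": TCP orientation; "wrist_force": force on the tool from outside, world axes, zero at the start; "torque": the same for the moment, N m; "opening": opening from 0.0 (shut) to 1.0 (fully open); "grasp_force": force on a finger pad.
Only numpy, scipy, OpenCV 4.12 (cv2) and the standard library are available. Lean on these libraries where they do the work, as an engineer would, in place of code of your own. Each camera call takes 0.05 s, during which the arm holds its last target. There are 200 camera calls.

## Task

Two board carriers hang on the stand, each on a hook whose mouth is closed by a sprung keeper. Press open the keeper over the carrier with the single broad tongue, take that carrier off its hook and lower it gently, tongue down, fully home into the slot of the test dock, then snap the empty hook's keeper shut again. Leave the two-pronged carrier hanging behind its shut keeper and do not knock over the pump bottle near the dock.

Things in the scene. Friction and masses are not known exactly. Their poses are not given: they have to be found in the camera images.
- stand: Hanging stand, fixed; origin under it at table height, midway between its two posts (y +-138 mm, tops 197 high), z up. Base plate 150 x 300 mm, x -93 to +57. Cross rail 20 mm square, top 183 high, at x = 0. The two hooks stick out from the rail along the stand's -x (the front, to the robot), left one at stand y +68 mm, right one at y -68.
- seat_left (a point): Middle of a carrier's hang bar when it hangs in the left hook; axes as the stand's; 146 mm above the table. Hook: 8 mm round steel, a J open upward. Bowl underside 13 mm below this point; hook tip 16 mm in front (-x), top at 38 mm above; back shank 23 mm behind (+x). A bar leaves by rising at least 45 mm, then moving to the front.
- seat_right (a point): The same for the right hook (at stand y -68 mm).
- keeper_left (a joint): Left keeper, steel flap 31 mm long on a pin 22 mm behind and 39 mm above the seat. 0 rad = shut, lying level across the hook mouth to just inside the tip (cannot go up past this). It swings down into the hook: 1.2 = open, against the shank. Over-centre spring: below 0.45 it springs shut (about 0.12 N m), beyond 0.45 it snaps open and stays (0.14 N m) until pushed back past 0.45.
- keeper_right (a joint): The same for the right keeper.
- thumb_left (a point): Top of the ribbed thumb roll (11 mm diameter, 14 mm wide) on top of the left keeper, 20 mm in front of its pin. It moves with the keeper. Pressed straight down here with 6 to 8 N, the shut keeper passes dead centre after about 9 mm and snaps open.
- thumb_right (a point): The same on the right keeper.
- tail_left (a point): End of the left keeper's tail, a 10 mm wide lever 32 mm long from the pin with a 16 mm wide, 6 mm thick cross roll at this point; moves with the keeper. Keeper shut: it slopes up and back over the rail (18 mm above the pin). Keeper open: it stands upright 31 mm above the pin; pushed horizontally backward (stand +x) by about 20 mm (4 to 6 N) it takes the keeper past dead centre and shut.
- tail_right (a point): The same on the right keeper.
- carrier_mid (a point): Centre of the carrier to move: grey metal H-frame with one broad tongue at the foot. 100 wide (its y), 8 thick (its x), 179 high (its z, up), 0.16 kg. Point is 90 mm above the foot. Two side rails 20 wide (centres y +-40) from 68 mm below to 89 mm above this point; their tops are the grips. Tongue 60 wide, 22 long, ends 90 below; rail ends are its shoulders. Same from both faces.
- carrier_bar (a point): Middle of that carrier's hang bar, 8 mm round, along its y between the side rails, 36 mm above its mid point. The window below the bar is 60 mm wide and reaches 70 mm down from the bar's underside to the board panel; the hook passes through it. So in the hook the carrier can rise about 60 mm before the panel touches the hook from below.
- forked_bar (a point): Middle of the hang bar of the other carrier, which stays: same frame and bar, but its foot has two narrow prongs, 12 mm wide at y +-40, in place of the broad tongue. The carriers may hang either way round on the two hooks.
- slot (a point): Middle of the slot's mouth on top of the test dock, fixed, 36 mm above the table; slot runs along its y, z up. Dock block 70 (x) x 124 (y) x 36 mm with a lower ledge on its -x side (to x -64). Slot 63 long, 11 wide, 24 deep, edges bevelled 5 mm at 45 degrees. Home: the carrier's shoulders rest on the dock top, its mid point 68 mm above this one. Either face may look to the front.
- alcohol_bottle: Blue pump bottle, loose, upright, 60 mm diameter, 112 high; origin under its centre.
- power_pack: Grey power pack, loose, 109 x 66 x 36 mm, lying near the stand; origin under its centre.
- tape_roll_1: Yellow roll of tape, stuck down, 68 mm diameter, 22 high, lying flat; origin under its centre.

How it is judged:
On the way, in this order (a step that is already met when the one before it is completed fails the run):
1. the keeper is snapped open while the broad-tongued carrier still hangs in that hook (((distance between carrier_bar and seat_left below 0.02 m and value of joint keeper_left above 0.9 rad) or (distance between carrier_bar and seat_right below 0.02 m and value of joint keeper_right above 0.9 rad))), for 0.2 s.
2. that carrier is off the hook (horizontal distance between carrier_bar and seat_left above 0.045 m and horizontal distance between carrier_bar and seat_right above 0.045 m), for 0.1 s.
At the end, for the whole second after the job is handed in: The broad-tongued carrier stands in the dock's slot, tongue down and upright, its shoulders within 2.5 mm of the dock top; both keepers are shut (within 0.1 rad); the two-pronged carrier hangs in its hook within 20 mm of its seat (z of carrier_mid in the frame of slot below 0.0705 m and horizontal distance between carrier_mid and slot below 0.018 m and angle between carrier_mid's own z axis and vertical below 0.16 rad and angle between the y axis of carrier_mid and the y axis of slot, either way round below 0.15 rad and value of joint each of keeper_left, keeper_right below 0.1 rad and (distance between forked_bar and seat_left below 0.02 m or distance between forked_bar and seat_right below 0.02 m)); the robot touches nothing.
It fails at once if the two-pronged carrier is taken or knocked off its hook (not (distance between forked_bar and seat_left below 0.03 m or distance between forked_bar and seat_right below 0.03 m)).
It fails at once if the bottle is knocked over (angle between alcohol_bottle's own z axis and vertical above 0.6 rad).
It fails at once if the carrier is dropped or slammed into the dock (over 0.4 m/s in the slot's mouth or slot, or over 80 N) ((z of carrier_mid in the frame of slot below 0.092 m and horizontal distance between carrier_mid and slot below 0.03 m and linear speed of carrier above 0.4 m/s) or contact force between carrier and dock above 80 N).
It also fails if it takes over 54 s, if anything falls off the work surface, if the arm or the gripper's body presses on something with over 40 N, if the wrist force passes 120 N, or if a joint passes its speed limit or range.

## Working session

There is one attempt and no reset: what is moved stays moved. The work goes in short steps, Python scripts to look and compute and a tool call to move; the robot and the scene stay as the last step left them, time stands still between calls to the robot, and variables do not carry over. Pictures are saved under pics/ and viewed, at most 10 in all, crops included, and the job is handed in when it is done.

Besides the shell and the picture viewer there is one more tool, called after "Request:" in YAML: its name, and indented under it one key for each argument. servo_tool: Moves the arm, as the interface text tells. Its arguments: {"type":"object","properties":{"series":{"type":"string"}},"required":["series"]}

```bash
ls; mkdir -p pics
cat > h.py <<'E'
import numpy as np, cv2
from bench import ctrl
from scipy.spatial.transform import Rotation as R
def q2R(q): return R.from_quat([q[1],q[2],q[3],q[0]])
def grab(n):
    o=ctrl.get_obs(); c=ctrl.camera(n)
    if n=='wrist':
        T=np.eye(4); T[:3,:3]=q2R(o['eef_rot']).as_matrix(); T[:3,3]=o['eef_pos']
        c['E']=T@np.array(c['T_tool_cam'])
    else: c['E']=np.array(c['extrinsics'])
    c['f']=200/np.tan(np.radians(c['fovy'])/2)
    return c
def slopes(c,u,v):
    K=np.array([[c['f'],0,c['cx']],[0,c['f'],c['cy']],[0,0,1.]])
    p=cv2.undistortPoints(np.array([[[u,v]]],float),K,np.array([c['k1'],0,0,0,0.]))[0,0]
    return p
def pt(c,u,v,w=1):
    z=np.array(c['z_map'])[int(v)-w:int(v)+w+1,int(u)-w:int(u)+w+1]; z=np.median(z[z>0])
    s=slopes(c,u,v); return (c['E']@[s[0]*z,s[1]*z,z,1])[:3]
def onplane(c,u,v,h):
    s=slopes(c,u,v); d=c['E'][:3,:3]@[s[0],s[1],1]; o=c['E'][:3,3]
    return o+d*(h-o[2])/d[2]
def cloud(c):
    K=np.array([[c['f'],0,c['cx']],[0,c['f'],c['cy']],[0,0,1.]])
    uu,vv=np.meshgrid(np.arange(640),np.arange(400))
    p=cv2.undistortPoints(np.stack([uu,vv],-1).reshape(-1,1,2).astype(float),K,np.array([c['k1'],0,0,0,0.]))[:,0]
    z=np.array(c['z_map']).reshape(-1,1)
    P=np.hstack([p*z,z])@c['E'][:3,:3].T+c['E'][:3,3]
    P[z[:,0]<=0]=np.nan
    return P.reshape(400,640,3)
def save(c,n,crop=None,s=1):
    im=c['img'][:,:,::-1]
    if crop: im=im[crop[1]:crop[3],crop[0]:crop[2]]
    cv2.imwrite('pics/'+n,cv2.resize(im,None,fx=s,fy=s))
E
python3 - <<'E'
from h import *
import pickle
a=grab('scene');b=grab('top');
pickle.dump({k:{x:np.array(v[x]) if x in('img','z_map','E') else v[x] for x in('img','z_map','E','f','cx','cy','k1')} for k,v in(('s',a),('t',b))},open('v.pkl','wb'))
im=np.vstack([a['img'],b['img']])[:,:,::-1]
cv2.imwrite('pics/s.png',a['img'][:,:,::-1]);cv2.imwrite('pics/t.png',b['img'][:,:,::-1])
for c in(a,b):print(c['f'],c['k1'],c['E'].round(3).tolist())
o=ctrl.get_obs();print(o)
E
```

```text
pics
478.6548628715819 -0.08497272402880872 [[0.735, -0.372, 0.567, -0.116], [-0.678, -0.381, 0.629, -0.532], [-0.017, -0.847, -0.532, 0.747], [0.0, 0.0, 0.0, 1.0]]
454.6060567551222 -0.10021175521809049 [[-0.0, -0.982, 0.187, 0.354], [-1.0, 0.0, 0.001, 0.168], [-0.001, -0.187, -0.982, 1.051], [0.0, 0.0, 0.0, 1.0]]
{'time_s': 0.1, 'q': array([ 1.08271034e+00,  1.81482671e-01,  1.60788617e+00,  2.50228621e-05,
        1.35382563e+00, -2.06275068e-01]), 'dq': array([-0.00051059, -0.00422489, -0.00339981,  0.00226093, -0.00309301,
       -0.00263889]), 'joint_efforts': array([ 8.86225880e-04, -4.45879662e+01, -3.52236414e+01, -1.40467764e-04,
        4.18102558e-03, -3.92027403e-05]), 'eef_pos': array([0.15964987, 0.55191952, 0.25547583]), 'eef_rot': array([-2.83992984e-04,  1.40442290e-01,  9.90088542e-01, -7.48962222e-04]), 'wrist_force': array([0.57898822, 1.06628047, 0.14657949]), 'torque': array([ 0.01551362, -0.03179885, -0.01642921]), 'grasp_force': 0.0, 'opening': 1.0011039937910506}
```

View pics/s.png

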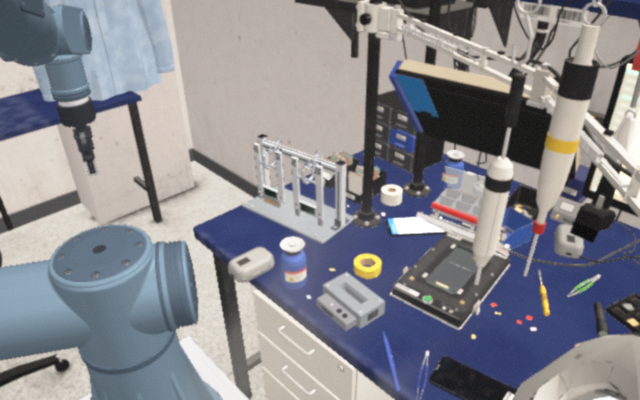

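View pics/t.png

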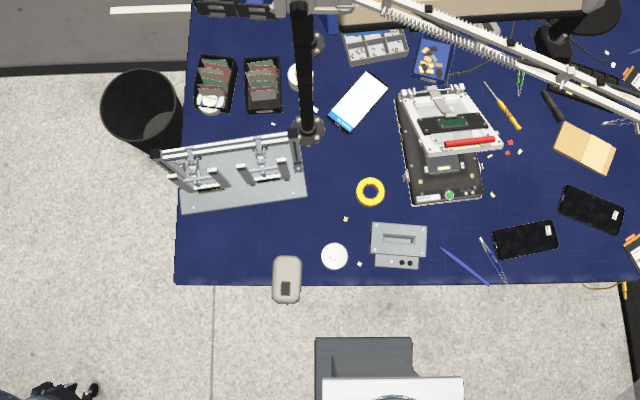

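The scene picture shows the stand at about (300,185) with both carriers, and the dock at (350,300). The top view shows the stand at (235,165), the dock slot at (398,239), the bottle at (334,256) and a black lamp post right beside the stand at (308,130). I'll measure these next.

Run:
```python
from h import *
import pickle
d=pickle.load(open('v.pkl','rb'));s,t=d['s'],d['t']
A=cv2.resize(s['img'][120:250,225:385,::-1],None,fx=4.2,fy=4.2,interpolation=cv2.INTER_CUBIC)
cv2.imwrite('pics/s2.png',A[:560])
B=cv2.resize(t['img'][120:225,140:330,::-1],None,fx=4.2,fy=4.2,interpolation=cv2.INTER_CUBIC)
cv2.imwrite('pics/t2.png',B)
P=cloud(t)
for n,(u,v) in dict(dock=(398,228),slot=(398,239),bottle=(334,256),tape=(370,180),pack=(287,270),base=(215,200),railL=(200,147),railR=(280,138),table=(350,230)).items(): print(n,P[v,u].round(3))
# rail top cloud
m=(abs(P[...,2]-.183)<.012)&(P[...,1]>.1)&(P[...,0]<.9)
ys,xs=np.nonzero(m);sel=(xs>150)&(xs<310)&(ys>120)&(ys<200);print(sel.sum())
Q=P[m][sel]
r=cv2.minAreaRect((Q[:,:2]*1000).astype(np.float32));print('rail',r)
# base plate
m=(abs(P[...,2]-.006)<.008)&(np.array(t['img']).astype(int).min(2)>90)
mm=np.zeros_like(m);mm[120:225,150:315]=m[120:225,150:315]
Q=P[mm];print(len(Q),cv2.minAreaRect((Q[:,:2]*1000).astype(np.float32)))
# dock top
m=abs(P[...,2]-.036)<.006;mm=np.zeros_like(m);mm[215:260,362:435]=m[215:260,362:435]
Q=P[mm];print('dock',np.median(Q[:,2]),cv2.minAreaRect((Q[:,:2]*1000).astype(np.float32)))
```

```text
dock [ 0.485 -0.015  0.037]
slot [ 0.463 -0.019  0.011]
bottle [0.418 0.133 0.113]
tape [0.6   0.044 0.021]
pack [0.392 0.234 0.035]
base [0.556 0.407 0.007]
railL [0.63  0.403 0.182]
railR [0.648 0.242 0.182]
table [0.485 0.091 0.003]
2015
rail ((603.8218994140625, 348.2218017578125), (82.0304946899414, 293.92071533203125), 8.096282958984375)
4907 ((642.2691040039062, 336.55853271484375), (197.06455993652344, 352.8355712890625), 8.666507720947266)
dock 0.03652331233744355 ((461.449462890625, -14.998512268066406), (125.67635345458984, 70.86333465576172), 85.4129409790039)
```

View pics/s2.png

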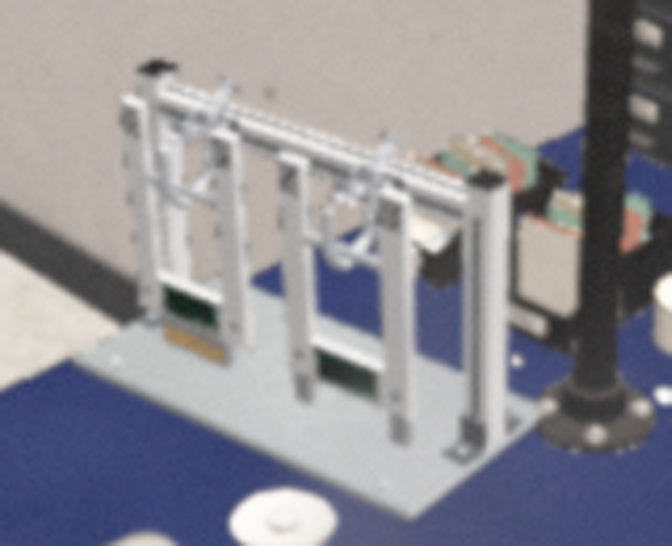

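View pics/t2.png

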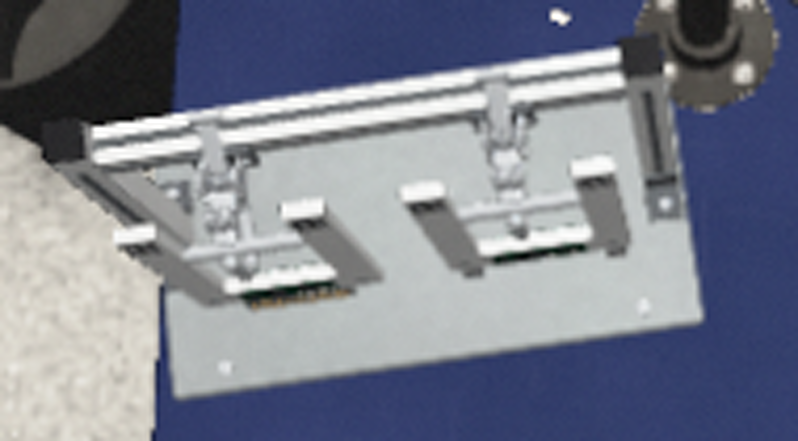

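In the crops the left carrier, at (210,345) in s2, has the golden broad tongue. The right one has two prongs, so the left hook is the target. Next I'll get coarse positions of the rail tops, posts and slot.

Run:
```python
from h import *
import pickle
d=pickle.load(open('v.pkl','rb'));s,t=d['s'],d['t']
P=cloud(t)
def T2(u,v):return u/4.2+140-.4,v/4.2+120-.4
for n,p,h in [('postL',(67,142),.197),('postR',(642,55),.197),('LrailL',(135,237),.199),('LrailR',(303,210),.199),('RrailL',(424,196),.199),('RrailR',(592,168),.199),('thumbL',(219,203),.2),('lampfoot',(708,45),.01)]:
    u,v=T2(*p);print(n,onplane(t,u,v,h).round(4),pt(t,round(u),round(v)).round(4))
for n,p,h in [('LrailL',(131,103),.199),('LrailR',(226,138),.199),('postL',(158,68),.197),('postR',(487,180),.197)]:
    u,v=p[0]/4.2+225-.4,p[1]/4.2+120-.4;print('scene',n,onplane(s,u,v,h).round(4),pt(s,round(u),round(v)).round(4))
# slot
Q=P[232:247,378:420];m=(Q[...,2]<.028)
ys,xs=np.nonzero(m);print(len(xs));r=cv2.minAreaRect(np.stack([xs+378,ys+232],1).astype(np.float32));print(r,onplane(t,*r[0],.036), onplane(s,*[0,0],.036))
o=ctrl.get_obs();print(q2R(o['eef_rot']).as_matrix().round(3).tolist());c=grab('wrist');print(c['f'],np.array(c['T_tool_cam']).round(3).tolist())
```

```text
postL [0.613  0.4873 0.197 ] [0.6137 0.4864 0.1973]
postR [0.6542 0.2161 0.197 ] [0.6532 0.217  0.1981]
LrailL [0.5662 0.4508 0.199 ] [0.5663 0.4503 0.1989]
LrailR [0.5788 0.3724 0.199 ] [0.5778 0.3717 0.1996]
RrailL [0.5853 0.3162 0.199 ] [0.5858 0.3153 0.1993]
RrailR [0.5985 0.2386 0.199 ] [0.5979 0.2377 0.1983]
thumbL [0.582  0.4118 0.2   ] [0.5856 0.4151 0.1864]
lampfoot [0.7259 0.189  0.01  ] [0.7183 0.1889 0.0333]
scene LrailL [0.5638 0.4503 0.199 ] [0.5634 0.4488 0.2   ]
scene LrailR [0.5749 0.3667 0.199 ] [0.5767 0.3706 0.1983]
scene postL [0.6126 0.4858 0.197 ] [0.6125 0.4867 0.1961]
scene postR [0.6523 0.2154 0.197 ] [0.6553 0.2168 0.1967]
136
((397.9923400878906, 239.06155395507812), (28.031848907470703, 5.581562519073486), 7.125016689300537) [ 0.46063512 -0.01406938  0.036     ] [1.05503874 6.12410141 0.036     ]
[[-0.961, 0.278, -0.001], [0.278, 0.961, -0.001], [0.0, -0.002, -1.0]]
307.3633248701564 [[-0.001, -0.96, -0.28, 0.072], [1.0, -0.0, -0.0, 0.0], [0.0, -0.28, 0.96, -0.117], [0.0, 0.0, 0.0, 1.0]]
```

Request:
servo_tool:
  series: "1 -0.03 0 -0.05 0 0 -3;1 -0.07 -0.003 -0.064 0 0 -6;1 -0.11 -0.005 -0.064 0 0 -9;1 -0.15 -0.007 -0.064 0 0 -12;1 -0.19 -0.009 -0.064 0 0 -15;1 -0.23 -0.011 -0.064 0 0 -18;1 -0.27 -0.013 -0.064 0 0 -21;1 -0.31 -0.015 -0.064 0 0 -23;1 -0.35 -0.017 -0.064 0 0 -24.6;1 -0.39 -0.019 -0.064 0 0 -24.6;1 -0.425 -0.02 -0.064 0 0 -24.6;1 -0.437 -0.0204 -0.064 0 0 -24.6"

```text
time_s: 1.15
eef_pos: [0.5784, 0.408, 0.3189]
eef_rot: [0.0, -0.071, 0.997, -0.001]
wrist_force: [-0.7, -0.2, 0.5]
opening: 0.003
grasp_force: 0.0
```

Request:
servo_tool:
  series: "1 0 0 0 0 0 0;1 0 0 0 0 0 0;1 0 0 0 0 0 0"

```text
time_s: 1.4
eef_pos: [0.5725, 0.4121, 0.3201]
eef_rot: [-0.001, -0.074, 0.997, 0.0]
wrist_force: [-0.6, -0.7, -0.4]
opening: 0.001
grasp_force: 0.0
```

Run:
```python
from h import *
import pickle
c=grab('wrist');o=ctrl.get_obs()
print(o['eef_pos'],o['q'],q2R(o['eef_rot']).as_matrix().round(3).tolist())
pickle.dump({x:np.array(c[x]) if x in('img','z_map','E') else c[x] for x in('img','z_map','E','f','cx','cy','k1')},open('w1.pkl','wb'))
save(c,'w1.png')
P=cloud(c)
# project predicted seat & rail points
def proj(c,p):
    q=np.linalg.inv(c['E'])@[*p,1]; a,b=q[:2]/q[2]; k=1+c['k1']*(a*a+b*b)
    return a*k*c['f']+c['cx'],b*k*c['f']+c['cy']
for n,p in dict(thumb=(.574,.4113,.2),rL=(.5662,.4508,.199),rR=(.5788,.3724,.199)).items(): print(n,proj(c,p))
```

```text
[0.57229186 0.41232825 0.32043244] [ 4.56361855e-01  4.31200522e-01  1.16229718e+00  4.44888993e-04
  1.54859175e+00 -1.26386363e+00] [[-0.989, -0.149, -0.001], [-0.149, 0.989, 0.0], [0.001, 0.0, -1.0]]
thumb (np.float64(321.92049401814194), np.float64(208.08171167858703))
rL (np.float64(371.58177091024635), np.float64(205.5001072269988))
rR (np.float64(273.5946201009376), np.float64(206.5412125443472))
```

View pics/w1.png

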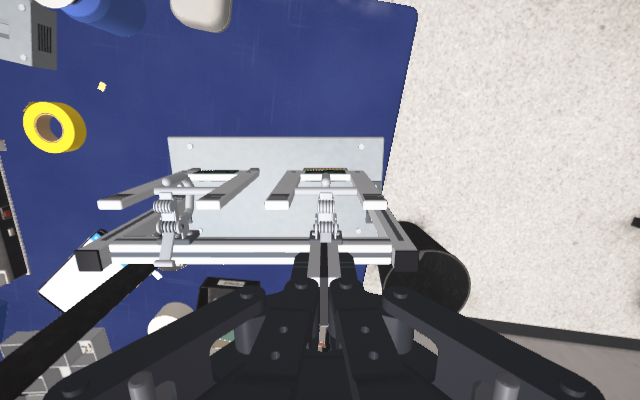

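The wrist view shows the rail tops of the target carrier at about (282,204) and (372,204), the thumb roll and keeper at (325,205), and the stand rail at row 255.

Run:
```python
from h import *
import pickle
c=pickle.load(open('w1.pkl','rb'));P=cloud(c)
print('x/y window list')
# stand frame
yaw=np.radians(8.5);X=np.array([np.cos(yaw),np.sin(yaw)]);Y=np.array([-X[1],X[0]]);S=np.array([.572,.411])
loc=np.stack([(P[...,:2]-S)@X,(P[...,:2]-S)@Y,P[...,2]],-1)*1000
m=((loc[...,2]>194)&(loc[...,2]<206)&(abs(loc[...,1])<62)&(abs(loc[...,0])<20)).astype(np.uint8)
n,l,st,ce=cv2.connectedComponentsWithStats(m)
for i in range(1,n):
    if st[i,4]<15:continue
    q=loc[l==i];print(st[i],ce[i].round(1),'med',np.median(q,0).round(1),'min',q.min(0).round(1),'max',q.max(0).round(1))
# same, plane-cast
for u,v in[tuple(ce[i]) for i in range(1,n) if st[i,4]>15]:
    p=onplane(c,u,v,.199);print((p[:2]-S)@X*1000,(p[:2]-S)@Y*1000)
for v in range(176,256,3):print(v,[tuple(loc[v,u].round().astype(int)) for u in(320,325,330)])
```

```text
x/y window list
[265 199  25  11 266] [276.9 204.1] med [ -1.  -36.5 198.4] min [ -4.5 -46.7 194.1] max [  3.7 -26.9 200.2]
[362 199  26  11 260] [374.4 204.2] med [ -0.9  42.4 198.4] min [ -4.4  32.9 194.1] max [  3.7  53.2 200.2]
[318 202  17  11 129] [325.6 207.6] med [  3.2   3.3 195. ] min [ -1.5  -3.3 194. ] max [  7.2  10.  197. ]
-1.0791367543945853 -36.37386111199232
-0.9474489160369686 42.480412523190786
1.9251177382235556 3.01735676490629
176 [(np.int64(1), np.int64(-3), np.int64(71)), (np.int64(-19), np.int64(3), np.int64(173)), (np.int64(1), np.int64(9), np.int64(70))]
179 [(np.int64(5), np.int64(-3), np.int64(72)), (np.int64(-18), np.int64(3), np.int64(182)), (np.int64(5), np.int64(9), np.int64(72))]
182 [(np.int64(22), np.int64(-4), np.int64(8)), (np.int64(-16), np.int64(3), np.int64(183)), (np.int64(-15), np.int64(7), np.int64(181))]
185 [(np.int64(27), np.int64(-4), np.int64(7)), (np.int64(-13), np.int64(3), np.int64(183)), (np.int64(27), np.int64(11), np.int64(7))]
188 [(np.int64(-2), np.int64(-2), np.int64(147)), (np.int64(-2), np.int64(3), np.int64(149)), (np.int6
[... 2365 characters left out ...]
)]
242 [(np.int64(34), np.int64(-2), np.int64(195)), (np.int64(34), np.int64(3), np.int64(195)), (np.int64(34), np.int64(7), np.int64(194))]
245 [(np.int64(-11), np.int64(0), np.int64(303)), (np.int64(-11), np.int64(2), np.int64(302)), (np.int64(-11), np.int64(4), np.int64(302))]
248 [(np.int64(-11), np.int64(0), np.int64(305)), (np.int64(-11), np.int64(2), np.int64(305)), (np.int64(-11), np.int64(4), np.int64(305))]
251 [(np.int64(-11), np.int64(0), np.int64(308)), (np.int64(-11), np.int64(2), np.int64(309)), (np.int64(-11), np.int64(4), np.int64(309))]
254 [(np.int64(-11), np.int64(0), np.int64(312)), (np.int64(-11), np.int64(2), np.int64(313)), (np.int64(-10), np.int64(4), np.int64(311))]
```

Request:
servo_tool:
  series: "1 0 0.0012 0.035 0 0 0;1 0 0.0012 0.07 0 0 0;1 0 0.0012 0.09 0 0 0;1 0 0.0012 0.096 0 0 0;1 0 0.0012 0.099 0 0 0;1 0 0.0012 0.102 0 0 0;1 0 0.0012 0.105 0 0 0;1 0 0.0012 0.107 0 0 0;1 0 0.0012 0.109 0 0 0;1 0 0.0012 0.111 0 0 0;1 0 0.0012 0.112 0 0 0;1 0 0.0012 0.112 0 0 0"

```text
time_s: 2.45
eef_pos: [0.574, 0.4126, 0.2087]
eef_rot: [0.001, -0.074, 0.997, 0.0]
wrist_force: [-0.7, -0.3, 0.0]
opening: -0.002
grasp_force: 0.0
```

Request:
servo_tool:
  series: "1 0 0 -0.03 0 0 0;1 0 0 -0.07 0 0 0;1 0 0 -0.09 0 0 0;1 0 0 -0.09 0 0 0"

```text
time_s: 2.78
eef_pos: [0.5764, 0.4135, 0.3061]
eef_rot: [0.006, -0.074, 0.997, 0.002]
wrist_force: [-0.1, 0.3, 0.9]
opening: -0.004
grasp_force: 0.0
```

```bash
cat >> h.py <<'E'
yaw=np.radians(8.5);X=np.array([np.cos(yaw),np.sin(yaw)]);Y=np.array([-X[1],X[0]]);S=np.array([.572,.411])
def local(P): return np.stack([(P[...,:2]-S)@X,(P[...,:2]-S)@Y,P[...,2]],-1)*1000
E
python3 - <<'E'
from h import *
c=grab('wrist');o=ctrl.get_obs();print(o['eef_pos'],o['wrist_force'])
save(c,'w2.png',(200,120,440,300),3)
l=local(cloud(c))
m=((l[...,2]>194)&(l[...,2]<204)&(abs(l[...,1])<62)&(abs(l[...,0])<20)).astype(np.uint8)
n,L,st,ce=cv2.connectedComponentsWithStats(m)
for i in range(1,n):
    if st[i,4]>30: print(st[i],ce[i].round(1),np.median(l[L==i],0).round(1))
m=((l[...,2]>204)&(l[...,2]<225)&(abs(l[...,1])<30)&(l[...,0]>0)&(l[...,0]<60));print(m.sum(),l[m].min(0),l[m].max(0),np.median(l[m],0))
E
```

```text
[0.57553749 0.4130817  0.30275798] [ 0.03451096  0.35880028 -0.3934646 ]
[259 197  27  12 305] [272.2 202.5] [ -0.7 -36.8 198.4]
[363 197  27  12 308] [376.  202.6] [ -0.6  42.7 198.2]
176 [ 12.36432639  -4.44333475 214.77928717] [ 18.39000526  10.74681545 220.16230259] [ 14.75068672   3.13175231 218.27378986]
```

View pics/w2.png

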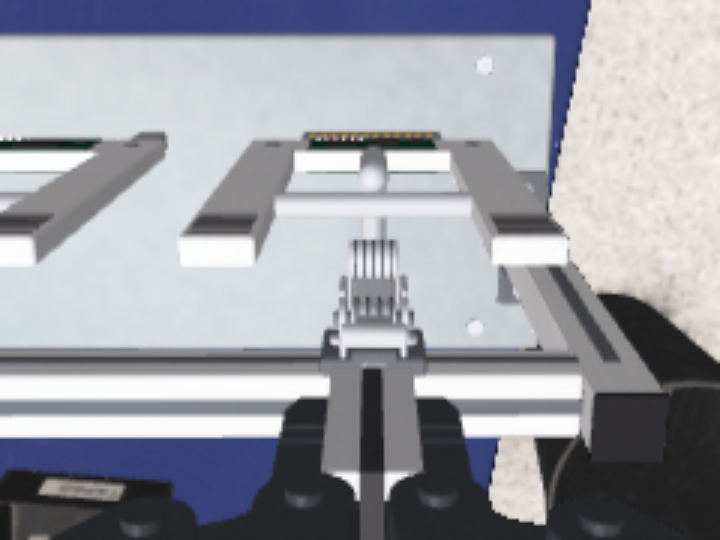

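The keeper is open: the tail stands upright at about (375,340) in the crop, and the bar at (375,205) is still in the hook bowl. Next I'll move over the left side rail and open the gripper partway.

Request:
servo_tool:
  series: "0.25 0.003 0.02 0 0 0 0;0.25 0.003 0.04 0 0 0 0;0.25 0.003 0.04 0 0 0 0;0.25 0.003 0.04 0 0 0 0;0.25 0.003 0.04 0 0 0 0;0.25 0.003 0.04 0 0 0 0"

```text
time_s: 3.33
eef_pos: [0.5651, 0.4506, 0.2974]
eef_rot: [-0.001, -0.073, 0.997, -0.0]
wrist_force: [0.1, -0.6, 0.7]
opening: 0.378
grasp_force: 0.0
```

Run:
```python
from h import *
o=ctrl.get_obs();print(local(o['eef_pos']),o['opening'],q2R(o['eef_rot']).as_matrix().round(4).tolist())
c=grab('wrist');l=local(cloud(c))
m=((l[...,2]>194)&(l[...,2]<204)&(abs(l[...,1])<62)&(abs(l[...,0])<20)).astype(np.uint8)
n,L,st,ce=cv2.connectedComponentsWithStats(m)
for i in range(1,n):
    if st[i,4]>30: print(st[i],ce[i].round(1),np.median(l[L==i],0).round(1))
```

```text
[ -0.9614317   40.22530353 297.37230513] 0.37766067655185115 [[-0.9892, -0.1463, -0.001], [-0.1463, 0.9892, -0.001], [0.0011, -0.0008, -1.0]]
[207 209  29  12 318] [220.5 214.7] [ -1.  -36.2 198.3]
[314 209  27  12 310] [327.  214.6] [ -0.9  43.  198.4]
```

Request:
servo_tool:
  series: "0.25 0.001 0.0026 0.03 0 0 0;0.25 0.001 0.0026 0.065 0 0 0;0.25 0.001 0.0026 0.09 0 0 0;0.25 0.001 0.0026 0.1 0 0 0;0.25 0.001 0.0026 0.106 0 0 0;0.25 0.001 0.0026 0.106 0 0 0;0.25 0.001 0.0026 0.106 0 0 0;1 0.001 0.0026 0.106 0 0 0;1 0.001 0.0026 0.106 0 0 0;1 0.001 0.0026 0.106 0 0 0;1 0.001 0.0026 0.106 0 0 0;1 0.001 0.0026 0.106 0 0 0"

```text
time_s: 4.38
eef_pos: [0.5647, 0.4544, 0.1949]
eef_rot: [0.002, -0.074, 0.997, 0.001]
wrist_force: [0.3, -1.4, 6.9]
opening: 0.217
grasp_force: 58.9
```

Request:
servo_tool:
  series: "1 0 0 0 0 0 0;1 0 0 0 0 0 0;1 0 0 0 0 0 0;1 0 0 0 0 0 0"

```text
time_s: 4.72
eef_pos: [0.5647, 0.4544, 0.1949]
eef_rot: [0.002, -0.074, 0.997, 0.001]
wrist_force: [0.3, -1.1, 6.1]
opening: 0.22
grasp_force: 58.9
```

Request:
servo_tool:
  series: "1 0.003 0 -0.01 0 0 0;1 0.004 0 -0.02 0 0 0;1 0.004 0 -0.03 0 0 0;1 0.004 0 -0.04 0 0 0;1 0.004 0 -0.05 0 0 0;1 0.004 0 -0.056 0 0 0;1 0.004 0 -0.056 0 0 0;1 0.004 0 -0.056 0 0 0"

```text
time_s: 5.38
eef_pos: [0.5598, 0.4535, 0.2489]
eef_rot: [0.0, -0.074, 0.997, 0.0]
wrist_force: [-0.1, 1.1, -2.2]
opening: 0.216
grasp_force: 58.9
```

Run:
```python
from h import *
o=ctrl.get_obs();print(o['eef_pos'],local(o['eef_pos']),o['wrist_force'],o['torque'],o['opening'])
c=grab('wrist');save(c,'w3.png',(150,80,450,300),2.5);l=local(cloud(c))
m=((l[...,2]>185)&(l[...,2]<225)&(abs(l[...,1])<12)&(l[...,0]>-15)&(l[...,0]<11));q=l[m]
print(len(q),np.percentile(q,[5,50,95],axis=0).round(1).tolist())
m=((l[...,2]>240)&(l[...,2]<262)&(l[...,1]<-25)&(l[...,1]>-60)&(l[...,0]>-25)&(l[...,0]<20));q=l[m];print(len(q),np.median(q,0))
```

```text
[0.55978615 0.45349899 0.24885603] [ -5.79794178  43.83749711 248.85602709] [-0.13097731  1.11750548 -2.24287079] [ 0.11815006  0.04762368 -0.02628962] 0.2158060093687935
579 [[-8.3, -10.7, 199.3], [-5.8, -0.0, 202.2], [-1.1, 10.8, 203.8]]
1536 [ -7.75431867 -33.82546759 250.96504153]
```

View pics/w3.png

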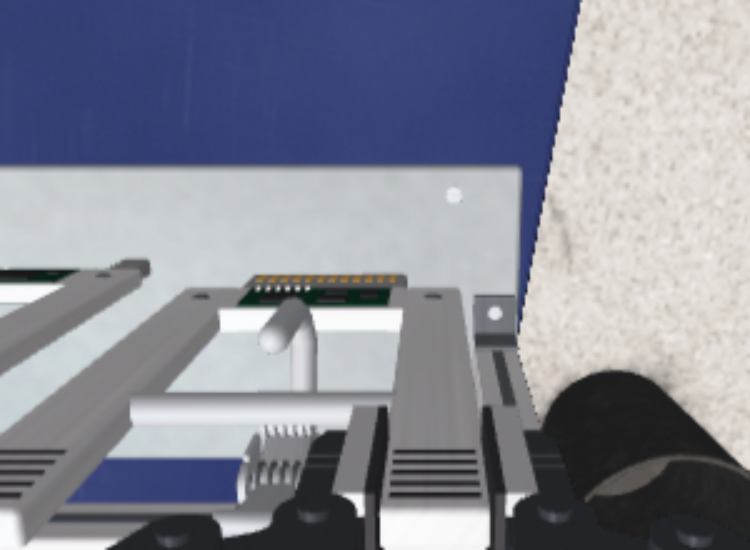

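The bar, at row 405 in the crop, is now above the hook tip at (270,340) and measures 52 mm up. The grip is sound and the panel hangs clear below the hook. I'll take the carrier forward, then up.

Request:
servo_tool:
  series: "1 0.012 0 0 0 0 0;1 0.03 0 0 0 0 0;1 0.05 0 0 0 0 0;1 0.07 0 0 0 0 0;1 0.085 0 -0.01 0 0 0;1 0.095 0 -0.03 0 0 0;1 0.1 0 -0.055 0 0 0;1 0.1 0 -0.075 0 0 0;1 0.1 0 -0.082 0 0 0;1 0.1 0 -0.082 0 0 0;1 0.1 0 -0.082 0 0 0"

```text
time_s: 6.35
eef_pos: [0.4606, 0.4385, 0.3291]
eef_rot: [-0.001, -0.074, 0.997, -0.0]
wrist_force: [0.2, -0.7, -2.3]
opening: 0.221
grasp_force: 58.9
```

Run:
```python
from h import *
o=ctrl.get_obs();M=q2R(o['eef_rot']).as_matrix();print(o['eef_pos'],o['wrist_force'],o['torque'],o['opening'])
print(M.T@(np.array([.4639,.0254,.33])-o['eef_pos']), np.degrees(np.arctan2(M[1,1],M[0,1])))
```

```text
[0.46064845 0.43845274 0.32905928] [ 0.19185264 -0.74978868 -2.32379509] [ 0.05491189 -0.01395046  0.00751553] 0.22092563627735
[ 0.05743308 -0.40905382 -0.00066081] 98.44327923746592
```

Request:
servo_tool:
  series: "1 0.001 -0.008 0 0 0 0;1 0.003 -0.024 0 0 0 0.5;1 0.006 -0.045 0 0 0 1;1 0.01 -0.07 0 0 0 2;1 0.014 -0.1 0 0 0 3;1 0.018 -0.13 0 0 0 4;1 0.022 -0.16 0 0 0 5;1 0.027 -0.19 0 0 0 6;1 0.031 -0.22 0 0 0 7;1 0.035 -0.25 0 0 0 8;1 0.039 -0.28 0 0 0 9;1 0.044 -0.31 0 0 0 10"

```text
time_s: 7.35
eef_pos: [0.4617, 0.1237, 0.3283]
eef_rot: [-0.002, 0.014, 1.0, -0.0]
wrist_force: [0.3, -0.1, -0.8]
opening: 0.218
grasp_force: 58.9
```

Run:
```python
from h import *
o=ctrl.get_obs();M=q2R(o['eef_rot']).as_matrix();print(o['eef_pos'],o['wrist_force'],o['opening'])
print(M.T@(np.array([.4639,.0254,.33])-o['eef_pos']), np.degrees(np.arctan2(M[1,1],M[0,1])))
```

```text
[0.46171593 0.12365876 0.3283044 ] [ 0.30632223 -0.08677724 -0.79132109] 0.21783068396431315
[-0.0049387  -0.09815918 -0.00167733] 88.38997856039623
```

Request:
servo_tool:
  series: "1 -0.001 -0.022 0 0 0 1;1 -0.002 -0.045 0 0 0 2;1 -0.003 -0.065 0 0 0 3;1 -0.004 -0.082 0 0 0 3;1 -0.005 -0.093 0 0 0 3;1 -0.005 -0.098 0 0 0 3;1 -0.005 -0.098 0 0 0 3;1 -0.005 -0.098 0 0 0 3;1 -0.005 -0.098 0 0 0 3"

```text
time_s: 8.1
eef_pos: [0.465, 0.0282, 0.33]
eef_rot: [-0.0, 0.039, 0.999, 0.0]
wrist_force: [0.1, -0.1, -2.1]
opening: 0.22
grasp_force: 58.9
```

Run:
```python
from h import *
import pickle
o=ctrl.get_obs();M=q2R(o['eef_rot']).as_matrix();print(o['eef_pos'],o['wrist_force'],o['opening'],np.degrees(np.arctan2(M[1,1],M[0,1])))
c=grab('wrist');save(c,'w4.png');P=cloud(c)
pickle.dump({x:np.array(c[x]) if x in('img','z_map','E') else c[x] for x in('img','z_map','E','f','cx','cy','k1')},open('w4.pkl','wb'))
m=abs(P[...,2]-.036)<.006;m&=(abs(P[...,0]-.46)<.06)&(abs(P[...,1]+.015)<.08)
q=P[m];print(len(q),np.median(q[:,2]),cv2.minAreaRect((q[:,:2]*1000).astype(np.float32)))
```

```text
[0.46496323 0.02819006 0.33000002] [ 0.05390847 -0.1185732  -2.0826587 ] 0.21989442429129563 85.50128147088769
4204 0.035817395388140716 ((458.8896484375, -13.955497741699219), (124.42379760742188, 69.77068328857422), 85.42098236083984)
```

View pics/w4.png

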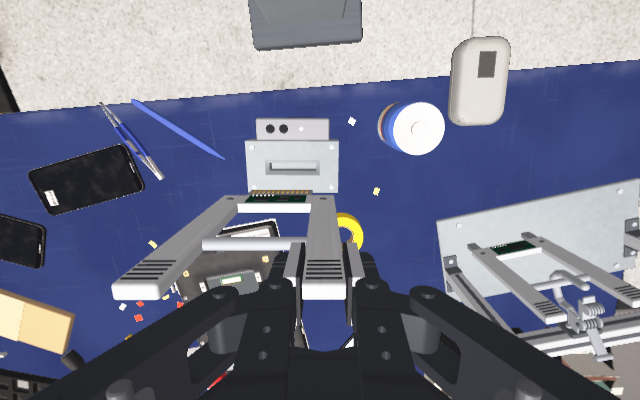

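The slot is at about (293,167) in this view, between the wrist and the table edge. The carrier's golden tongue edge is at (278,193), its bar at (255,243), and the bottle stands clear at (418,128). I'll measure the carrier against the slot in the same view.

Run:
```python
from h import *
import pickle
c=pickle.load(open('w4.pkl','rb'));P=cloud(c);a=np.radians(85.42);dy=np.array([np.cos(a),np.sin(a)]);dx=np.array([dy[1],-dy[0]]);D=np.array([.4589,-.014])
L=np.stack([(P[...,:2]-D)@dx,(P[...,:2]-D)@dy,P[...,2]],-1)*1000
t=(np.array([.46496,.02819])-D);print('tcp',t@dx*1000,t@dy*1000)
m=(L[...,2]<30)&(abs(L[...,0])<20)&(abs(L[...,1])<40);ys,xs=np.nonzero(m);r=cv2.minAreaRect(np.stack([xs,ys],1).astype(np.float32));print('slot',len(xs),r)
p=onplane(c,*r[0],.036);p=p[:2]-D;print('slotmid plane',p@dx*1000,p@dy*1000)
# slot outline from dark gap at top plane
img=c['img'].astype(int).sum(2)
row=img[160:176,255:335];np.set_printoptions(linewidth=250);print(row[7][::2]);print(img[155:180,293])
# carrier parts
def st(n,m):
    q=L[m];print(n,len(q),np.percentile(q,[2,50,98],axis=0).round(1).tolist())
u=np.arange(640)[None,:]+0*L[...,0];v=np.arange(400)[:,None]+0*L[...,0]
z=L[...,2]
st('bar',(u>215)&(u<290)&(v>236)&(v<250)&(z>265)&(z<295))
for k in(215,230,250,270,285):
    q=L[230:256,k];q=q[(q[:,2]>260)];print(k,q[q[:,2].argmax()].round(1))
st('railR top',(u<165)&(v>285)&(z>325))
st('railL top',(u>300)&(u<350)&(v>285)&(v<300)&(z>325))
st('tongue',(z>148)&(z<166)&(abs(L[...,0])<40)&(v<215))
for vv in range(186,212,2): print(vv,L[vv,[252,265,280,295,308]].round(0).astype(int).tolist())
```

```text
tcp 2.6717365222457534 42.53917634317451
slot 373 ((292.5607604980469, 166.3731689453125), (47.123626708984375, 8.539372444152832), 1.6365771293640137)
slotmid plane -1.0841368254235038 1.0362839256460585
[678 676 679 678 676 587 531 415 292 663 661 654 655 656 656 658 650 651 648 648 650 640 640 641 643 642 641 641 639 645 643 556 565 649 651 648 645 648 651 652]
[661 660 662 662 656 625 625 636 669 666 664 664 648 536 324 364 470 471 469 495 595 665 666 668 668]
bar 958 [[-0.2, -18.9, 280.0], [2.4, 1.6, 283.6], [6.4, 22.1, 285.2]]
215 [  3.9 -19.7 284.6]
230 [  3.8 -11.  284.9]
250 [  4.5   0.4 284.6]
270 [  3.2  12.  284.8]
285 [ -5.2  24.5 315.1]
railR top 6567 [[-11.3, -42.6, 332.8], [-9.6, -7.6, 385.6], [5.5, -0.2, 396.0]]
railL top 683 [[-2.8, 33.4, 331.9], [3.2, 43.3, 333.1], [7.1, 52.4, 342.2]]
tongue 129 [[1.1, -25.6, 157.2], [1.6, 2.1, 161.6], [2.3, 31.1, 165.8]]
186 [[26, -55, 36], [26, -37, 36], [26, -17, 35], [26, 4, 36], [26, 22, 37]]
188 [[29, -55, 37], [29, -38, 36], [29, -17, 35], [29, 3, 35], [29, 21, 36]]
190 [[2, -26, 159], [2, -14, 159], [2, 1, 159], [2, 15, 159], [1, 28, 160]]
192 [[2, -25, 167], [2, -12, 166], [1, 2, 167], [1, 16, 168], [1, 28, 168]]
194 [[2, -23, 174], [2, -11, 173], [2, 3, 174], [1, 17, 175], [2, 28, 174]]
196 [[1, -21, 184], [1, -9, 185], [0, 5, 188], [0, 18, 189], [2, 29, 181]]
198 [[1, -19, 192], [-1, -7, 196], [-1, 6, 196], [0, 18, 195], [1, 29, 190]]
200 [[0, -17, 200], [0, -6, 201], [0, 6, 201], [1, 19, 198], [1, 30, 197]]
202 [[1, -16, 204], [0, -5, 205], [1, 7, 204], [1, 19, 203], [1, 30, 202]]
204 [[2, -16, 206], [1, -5, 208], [2, 7, 206], [1, 19, 207], [2, 30, 206]]
206 [[4, -16, 206], [4, -5, 206], [4, 7, 206], [3, 19, 207], [4, 30, 206]]
208 [[5, -16, 206], [5, -5, 206], [5, 7, 206], [5, 19, 206], [5, 30, 206]]
210 [[7, -16, 207], [7, -5, 207], [7, 7, 207], [7, 19, 206], [7, 30, 207]]
```

Request:
servo_tool:
  series: "1 0.003 -0.002 0.01 0 0 0;1 0.0033 -0.0022 0.025 0 0 0;1 0.0033 -0.0022 0.045 0 0 0;1 0.0033 -0.0022 0.065 0 0 0;1 0.0033 -0.0022 0.08 0 0 0;1 0.0033 -0.0022 0.092 0 0 0;1 0.0033 -0.0022 0.1 0 0 0;1 0.0033 -0.0022 0.105 0 0 0;1 0.0033 -0.0022 0.11 0 0 0;1 0.0033 -0.0022 0.11 0 0 0;1 0.0033 -0.0022 0.11 0 0 0"

```text
time_s: 9.07
eef_pos: [0.4618, 0.0256, 0.2206]
eef_rot: [0.0, 0.04, 0.999, -0.0]
wrist_force: [0.6, 0.4, -2.1]
opening: 0.219
grasp_force: 58.9
```

```bash
cat > look.py <<'E'
from h import *
import sys
o=ctrl.get_obs();c=grab('wrist');P=cloud(c);a=np.radians(85.42);dy=np.array([np.cos(a),np.sin(a)]);dx=np.array([dy[1],-dy[0]]);D=np.array([.4589,-.014])
L=np.stack([(P[...,:2]-D)@dx,(P[...,:2]-D)@dy,P[...,2]],-1)*1000
t=o['eef_pos'][:2]-D;print('tcp',t@dx*1000,t@dy*1000,o['eef_pos'][2],o['wrist_force'],o['torque'])
# column profile through middle: board face and dock top
for v in range(100,260,5): print(v,L[v,[260,275,290,305]].round(0).astype(int).tolist())
save(c,sys.argv[1],(170,80,430,300),2.5)
E
python3 look.py w5.png
```

```text
tcp -0.224379998636128 39.68017505591289 0.2205629299249995 [ 0.60997934  0.37007925 -2.12226256] [ 0.06745199 -0.03477977 -0.02076069]
100 [[-86, -27, -1], [-86, -11, 0], [-86, 5, 0], [-86, 20, 0]]
105 [[-81, -27, 0], [-81, -11, -1], [-81, 5, 1], [-81, 20, -1]]
110 [[-76, -27, 0], [-76, -11, 1], [-76, 5, 1], [-76, 20, -1]]
115 [[-71, -28, -2], [-71, -12, -1], [-71, 4, -1], [-71, 20, 0]]
120 [[-65, -28, 0], [-65, -12, 1], [-65, 4, -2], [-65, 20, 0]]
125 [[-61, -24, 21], [-61, -9, 22], [-61, 6, 22], [-61, 21, 23]]
130 [[-56, -24, 21], [-56, -9, 21], [-56, 6, 21], [-56, 21, 20]]
135 [[-51, -24, 24], [-52, -8, 26], [-51, 6, 22], [-51, 21, 22]]
140 [[-46, -25, 22], [-46, -9, 23], [-46, 6, 23], [-46, 21, 22]]
145 [[-41, -25, 22], [-41, -10, 22], [-41, 6, 22], [-41, 21, 21]]
150 [[-36, -25, 22], [-36, -10, 22], [-36, 6, 23], [-36, 21, 21]]
155 [[-33, -23, 36], [-33, -8, 36], [-33, 7, 37], [-33, 22, 36]]
160 [[-28, -23, 36], [-28, -8, 37], [-28, 7, 35], [-28, 22, 37]]
165 [[-23, -23, 37], [-23, -8, 35], [-23, 7, 36], [-23, 21, 35]]
170 [[-18, -23, 36], [-18, -8, 36], [-18, 6, 36], [-18, 21,
[... 346 characters left out ...]
 [-3, 12, 90], [-2, 24, 87]]
205 [[0, -12, 96], [-1, 0, 98], [0, 12, 95], [0, 25, 97]]
210 [[4, -13, 96], [4, 0, 96], [4, 12, 98], [4, 25, 98]]
215 [[29, -26, 37], [29, -10, 36], [29, 5, 35], [29, 21, 36]]
220 [[35, -26, 35], [34, -11, 36], [35, 5, 35], [34, 21, 36]]
225 [[53, -34, 0], [53, -17, -1], [53, 0, -1], [53, 18, 0]]
230 [[60, -35, -1], [60, -17, -1], [60, 0, -1], [60, 18, -1]]
235 [[65, -35, 1], [66, -18, 0], [66, 0, 0], [66, 18, -1]]
240 [[-1, 3, 172], [-2, 12, 173], [-2, 20, 173], [-2, 29, 173]]
245 [[1, 3, 174], [1, 12, 174], [1, 20, 174], [1, 29, 175]]
250 [[4, 3, 174], [5, 11, 173], [-12, 24, 209], [-6, 30, 195]]
255 [[86, -34, 11], [92, -19, 0], [-12, 25, 214], [-3, 30, 196]]
```

View pics/w5.png

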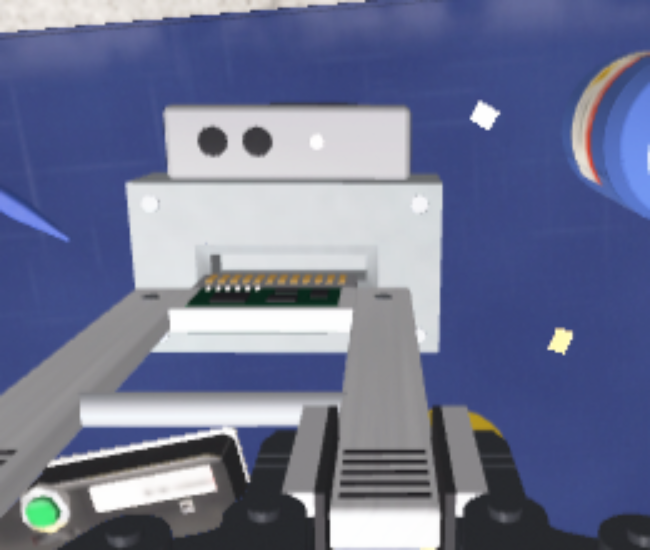

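The tongue is just above the slot mouth, with its gold edge at crop row 280. It sits centred in the bevel (205–370), and the bottle is well clear on the right. I'll lower it gently.

Request:
servo_tool:
  series: "1 0 0 0.003 0 0 0;1 0 0 0.006 0 0 0;1 0 0 0.009 0 0 0;1 0 0 0.012 0 0 0;1 0 0 0.015 0 0 0;1 0 0 0.018 0 0 0;1 0 0 0.021 0 0 0;1 0 0 0.024 0 0 0;1 0 0 0.025 0 0 0;1 0 0 0.025 0 0 0"

```text
time_s: 9.95
eef_pos: [0.4614, 0.0256, 0.1948]
eef_rot: [-0.0, 0.04, 0.999, 0.0]
wrist_force: [-0.3, -0.2, -1.1]
opening: 0.218
grasp_force: 58.9
```

Clean so far. I'll go the rest of the way down until light contact.

Request:
servo_tool:
  series: "1 0 0 0.002 0 0 0;1 0 0 0.004 0 0 0;1 0 0 0.005 0 0 0;1 0 0 0.006 0 0 0;1 0 0 0.007 0 0 0;1 0 0 0.007 0 0 0"

```text
time_s: 10.45
eef_pos: [0.4626, 0.0254, 0.1897]
eef_rot: [0.001, 0.04, 0.999, -0.0]
wrist_force: [-2.3, 0.7, 8.2]
opening: 0.217
grasp_force: 60.1
```

Request:
servo_tool:
  series: "0.25 0 0 0.004 0 0 0;0.25 0 0 0.004 0 0 0;0.25 0 0 0.004 0 0 0;0.25 0 0 0.004 0 0 0;0.25 0 0 0.004 0 0 0;0.25 0 0 -0.02 0 0 0;0.25 0 0 -0.05 0 0 0;0.25 0 0 -0.09 0 0 0;0.25 0 0 -0.13 0 0 0;0.25 0 0 -0.14 0 0 0;0.25 0 0 -0.14 0 0 0;0.25 0 0 -0.14 0 0 0"

```text
time_s: 11.45
eef_pos: [0.4618, 0.0255, 0.3284]
eef_rot: [0.001, 0.04, 0.999, -0.0]
wrist_force: [-0.8, -1.1, -1.1]
opening: 0.375
grasp_force: 0.0
```

Run:
```python
from h import *
o=ctrl.get_obs();c=grab('wrist');P=cloud(c);a=np.radians(85.42);dy=np.array([np.cos(a),np.sin(a)]);dx=np.array([dy[1],-dy[0]]);D=np.array([.4589,-.014])
L=np.stack([(P[...,:2]-D)@dx,(P[...,:2]-D)@dy,P[...,2]],-1)*1000
print(o['eef_pos'],o['wrist_force'],o['opening'])
m=((L[...,2]>185)&(L[...,2]<215)&(abs(L[...,1])<60)&(abs(L[...,0])<20)).astype(np.uint8)
n,K,st,ce=cv2.connectedComponentsWithStats(m)
for i in range(1,n):
    if st[i,4]>30:
        q=L[K==i];print(st[i],np.median(q,0).round(1),np.percentile(q[:,2],90))
m=(abs(L[...,2]-36)<6)&(abs(L[...,0])<34)&(abs(L[...,1])<60);print('dock',np.median(L[m][:,2]))
m=(L[...,2]>128)&(L[...,2]<150)&(abs(L[...,1])<25)&(abs(L[...,0])<20);q=L[m];print('bar',len(q),np.percentile(q,[2,50,98],axis=0).round(1).tolist())
M=q2R(o['eef_rot']).as_matrix();print(np.degrees(np.arctan2(M[1,1],M[0,1])))
# pre-push pose: local x -14, y 3, TCP z .30
g=S+X*-.030+Y*.003;print(M.T@(np.array([*g,.33])-o['eef_pos']))
```

```text
[0.46181322 0.02549843 0.3284058 ] [-0.76011046 -1.11239882 -1.08851847] 0.37458744086823176
[218 195  26  12 269] [ -0.2 -39.8 192.5] 193.5264091472719
[312 196  23  12 253] [  0.5  39.3 192.5] 193.5451475936795
dock 35.890081119317294
bar 379 [[-2.5, -23.7, 140.5], [0.4, 0.8, 143.1], [5.0, 24.0, 144.8]]
85.45647567599627
[-0.04940147  0.38917027 -0.00160481]
```

The rail tops measure 192.5 mm on both sides and the bar about 143–144, so the carrier is home and level. I'll go back to the left hook with the gripper shut.

Request:
servo_tool:
  series: "1 -0.003 0.02 0 0 0 -1;1 -0.008 0.055 0 0 0 -2;1 -0.013 0.09 0 0 0 -3;1 -0.018 0.13 0 0 0 -4;1 -0.023 0.17 0 0 0 -5;1 -0.028 0.21 0 0 0 -6;1 -0.033 0.25 0 0 0 -7;1 -0.038 0.29 0 0 0 -8;1 -0.042 0.33 0 0 0 -9;1 -0.046 0.36 0 0 0 -11;1 -0.049 0.38 0 0 0 -13;1 -0.049 0.389 0 0 0 -13"

```text
time_s: 12.5
eef_pos: [0.5403, 0.4117, 0.3243]
eef_rot: [-0.002, -0.076, 0.997, -0.001]
wrist_force: [0.5, 0.2, -0.5]
opening: 0.001
grasp_force: 0.0
```

Request:
servo_tool:
  series: "1 0 0 0 0 0 0;1 0 0 0 0 0 0;1 0 0 0 0 0 0"

```text
time_s: 12.75
eef_pos: [0.5411, 0.4081, 0.3274]
eef_rot: [-0.001, -0.073, 0.997, -0.001]
wrist_force: [-0.9, -0.5, 0.0]
opening: 0.001
grasp_force: 0.0
```

Run:
```python
from h import *
o=ctrl.get_obs();c=grab('wrist');l=local(cloud(c));M=q2R(o['eef_rot']).as_matrix()
print(local(o['eef_pos']),o['wrist_force'],np.degrees(np.arctan2(M[1,1],M[0,1])))
m=((l[...,2]>205)&(l[...,2]<225)&(abs(l[...,1])<30)&(l[...,0]>0)&(l[...,0]<60));print(m.sum(),np.percentile(l[m],[2,50,98],axis=0).round(1).tolist())
```

```text
[-30.942501     1.68158894 327.42289548] [-0.89678697 -0.50480845  0.04476459] 98.36409652636455Traceback (most recent call last):
  File "<stdin>", line 4, in <module>
    return _quantile_unchecked(
        a, q, axis, out, overwrite_input, method, keepdims, weights)
    return _ureduce(a,
                    func=_quantile_ureduce_func,
    ...<5 lines>...
                    overwrite_input=overwrite_input,
                    method=method)
    r = func(a, **kwargs)
    result = _quantile(arr,
                       quantiles=q,
    ...<2 lines>...
                       out=out,
                       weights=wgt)
    slices_having_nans = np.isnan(arr[-1, ...])
                                  ~~~^^^^^^^^^
IndexError: index -1 is out of bounds for axis 0 with size 0
```

Run:
```python
from h import *
c=grab('wrist');l=local(cloud(c))
for z0,z1 in((190,200),(176,190),(200,222)):
    m=((l[...,2]>z0)&(l[...,2]<z1)&(abs(l[...,1]-3)<15)&(l[...,0]>-25)&(l[...,0]<60));print(z0,m.sum(),np.percentile(l[m],[2,50,98],axis=0).round(1).tolist() if m.any() else '')
save(c,'w6.png',(200,100,460,300),2.5)
```

```text
190 0 
176 68 [[-19.4, -0.6, 176.8], [-16.9, 3.0, 182.5], [-13.2, 6.6, 184.3]]
200 0
```

View pics/w6.png

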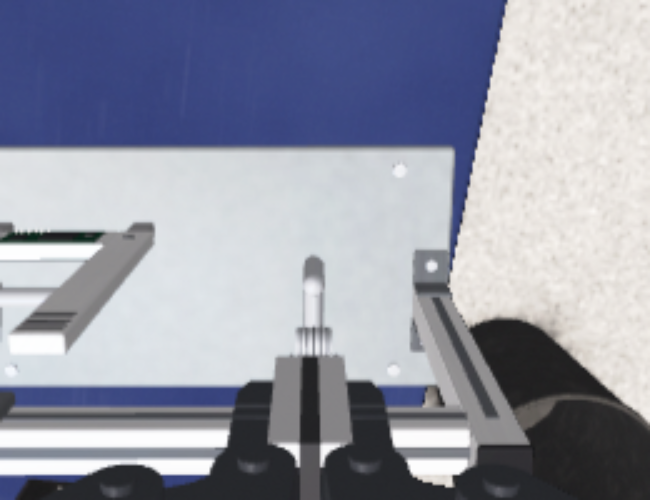

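The left keeper is still open, with its thumb roll down in the hook at about (313,340). The tail is hidden behind the fingers and the hook axis is at y = +3 mm. I'll go down in front of the tail and push it back.

Request:
servo_tool:
  series: "1 0 0.0013 0.03 0 0 0;1 0 0.0013 0.065 0 0 0;1 0 0.0013 0.088 0 0 0;1 0 0.0013 0.0945 0 0 0;1 0 0.0013 0.0945 0 0 0;1 0 0.0013 0.0945 0 0 0;1 -0.015 0.0013 0.0945 0 0 0;1 -0.028 0.0013 0.0945 0 0 0;1 -0.035 0.0013 0.0945 0 0 0;1 -0.041 0.0013 0.0945 0 0 0;1 -0.047 0.0013 0.0945 0 0 0;1 -0.052 0.0013 0.0945 0 0 0"

```text
time_s: 13.85
eef_pos: [0.5931, 0.4187, 0.2348]
eef_rot: [0.001, -0.074, 0.997, 0.0]
wrist_force: [-1.8, 0.6, -0.8]
opening: -0.001
grasp_force: 1.0
```

Request:
servo_tool:
  series: "1 -0.004 0 0 0 0 0;1 -0.008 0 0 0 0 0;1 -0.012 0 0 0 0 0;1 -0.014 0 0 0 0 0;1 -0.014 0 0 0 0 0;1 -0.014 0 0 0 0 0"

```text
time_s: 14.35
eef_pos: [0.6065, 0.4204, 0.2336]
eef_rot: [-0.0, -0.074, 0.997, -0.0]
wrist_force: [-0.4, 0.5, -0.6]
opening: -0.005
grasp_force: 0.0
```

Force rose and then vanished, so it probably snapped over. I'll back off upward and forward, then check.

Request:
servo_tool:
  series: "1 0.01 0 0 0 0 0;1 0.02 0 -0.02 0 0 0;1 0.03 0 -0.05 0 0 0;1 0.035 0 -0.08 0 0 0;1 0.035 0 -0.1 0 0 0;1 0.035 0 -0.1 0 0 0;1 0.035 0 -0.1 0 0 0"

```text
time_s: 14.93
eef_pos: [0.5722, 0.4157, 0.3362]
eef_rot: [0.002, -0.074, 0.997, 0.001]
wrist_force: [-0.6, -0.2, -0.8]
opening: -0.0
grasp_force: 0.0
```

Run:
```python
from h import *
c=grab('wrist');l=local(cloud(c));o=ctrl.get_obs();print(local(o['eef_pos']),o['wrist_force'],o['time_s'])
for y0 in(3,-133):
  for z0,z1 in((190,200),(176,190),(200,222)):
    m=((l[...,2]>z0)&(l[...,2]<z1)&(abs(l[...,1]-y0)<15)&(l[...,0]>-25)&(l[...,0]<60));print(y0,z0,m.sum(),np.percentile(l[m],[2,50,98],axis=0).round(1).tolist() if m.any() else '')
t=grab('top');P=cloud(t);m=(P[...,2]>.1)&(P[...,2]<.125)&(abs(P[...,0]-.418)<.05)&(abs(P[...,1]-.133)<.05);print('bottle',m.sum(),np.median(P[m],0))
m=(abs(P[...,2]-.193)<.006)&(abs(P[...,0]-.46)<.05)&(abs(P[...,1]+.014)<.07);print('carrier tops',m.sum(),P[m].min(0),P[m].max(0),np.median(P[m],0))
```

```text
[2.98624516e-01 4.30004183e+00 3.33947586e+02] [-0.10800783 -0.26578808 -0.75055783] 14.9833
3 190 442 [[-1.7, -4.5, 190.2], [22.4, 2.8, 193.9], [40.1, 10.1, 198.7]]
3 176 821 [[-17.8, -11.6, 178.3], [23.6, 2.7, 185.0], [53.3, 16.8, 189.7]]
3 200 0 
-133 190 522 [[-1.8, -141.1, 190.1], [22.8, -132.1, 194.0], [42.5, -124.5, 199.6]]
-133 176 1214 [[-17.8, -146.4, 177.1], [26.8, -128.9, 184.0], [58.6, -118.6, 189.7]]
-133 200 198 [[42.1, -140.4, 200.3], [47.3, -132.4, 204.4], [51.8, -125.0, 207.0]]
bottle 555 [0.41993315 0.13281063 0.1092745 ]
carrier tops 97 [ 0.45376184 -0.06575509  0.18737131] [0.46938022 0.03399214 0.19837634] [0.46184743 0.01487023 0.19286519]
```

Run:
```python
from h import *
c=grab('wrist');l=local(cloud(c))
for y0 in(3,-133):
    m=((l[...,2]>180)&(l[...,2]<205)&(abs(l[...,1]-y0)<6)&(l[...,0]>-3)&(l[...,0]<9));print(y0,m.sum(),np.percentile(l[m][:,2],[50,90,99]))
    if y0==3: ok=np.percentile(l[m][:,2],90)>193
if ok: print(ctrl.hand_in())
```

```text
3 194 [194.02114046 195.63795348 196.44779629]
-133 207 [194.19312702 195.75843973 196.44775136]
the job is handed in; nothing more can be done
None
```

The job is handed in at about 15 s: the broad-tongued carrier stands home and level in the dock, both keepers measure shut, the two-pronged carrier was left hanging untouched, and the bottle is upright; no verdict came back on hand-in.

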